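# Turn the blanks over in the cam-lever jig for their second side

## Robot

A 7-joint arm with a two-finger parallel gripper is mounted at the origin on a cart in front of the work surface, level with it; the furniture and walls round the work are solid. World frame = base frame: x ahead of the robot, y to its left, z up, the work surface at z = 0. Lengths are in m, angles in rad, forces in N, time in s.
With the tool pointing down it reaches from about 0.425 to 0.875 m from the base axis. Payload 4.7 kg.
Tool frame: the origin (TCP) lies on the mounting face of the last link; the fingertips stand 182 mm ahead of it and the grasp point (between the pads) lies 164 mm ahead of it (ctrl.finger_overhang is the distance from the TCP to the fingertips, in m); z points along the fingers, y is the line along which they close (so a half turn about z gives the same grasp; the last joint's range is limited). The gripper opens to 87 mm and grips with 3 to 60 N. Pads are 19 mm wide; open, the fingers measure 117 mm over their backs; the gripper's body (75 mm by 190 mm) begins 51 mm behind the grasp point.
Start: joints at [-1.281, 0.321, -0.07, 1.45, 0.023, 1.371, -0.057], TCP at [0.177, 0.625, 0.405] pointing down, gripper open.
Joint ranges: [-2.86, 2.86], [-0.3, 2.09], [-1.38, 1.24], [0.06, 2.45], [-1.56, 4.7], [0.09, 2.05], [-2.69, 2.69]. Speed limits (rad/s): [2.57, 2.57, 3.14, 3.14, 3.14, 3.14, 3.14].

## Interface

Orientations are given as a rotation vector (axis times angle).
In Python, from bench import ctrl gives the robot as it stands.
- The arm moves only by the shell command python3 -m jog 'ROWS' [FORCE]. ROWS is a JSON object of lists of equal length, an entry for each row: "translation": the shift along the tool's x, y, z as a fraction of full scale, a list of three; "yaw": the turn about the tool's z as a fraction of full scale; "jaw": the closure, from 0 (fully open) to 1 (shut). In form: {"translation": [[dx, dy, dz], ...], "yaw": [yaw, ...], "jaw": [jaw, ...]}. A call has 1 to 8 rows; each row is the pose to reach, as a shift and turn from the pose commanded when the call began, along the tool's axes at that moment, turning the shorter way round; what a row does not reach only later rows make up. Full scale, the value 1, is 0.2 m for a shift and 180 degrees for a turn. A row lasts 1/8 s, in which the tool goes at most 62.5 mm and 10.7 degrees, less where a joint would pass 70% of its speed; a pose out of reach is approached as far as the arm can. A call with a number of a shift or a turn outside -1 to 1 is refused whole. A call with a gripper value outside its range is refused whole. The fingers move at their own pace and stop on an object; FORCE is the grip in N (left out, the last holds). Time passes only in rows, so rows that repeat a pose let the fingers close. It gives the time, the measured TCP pose, the force, the opening and the grip force at its end, in the units of the state.
- ctrl.get_state(): the state, without advancing time (a new reading comes with each control period).
- ctrl.get_image(name): name is "scene" or "top" or "wrist"; returns a dict with "pixels" (420x560x3 uint8, blue, green, red), "fx", "fy", "cx", "cy" (pixels), "k1" (the pictures are not rectified: a ray, as slopes to the right and down, at radius r is drawn at 1 + k1 r^2 times it, then the intrinsics apply), "R" (3x3) and "t" (3): a world point X has camera coordinates R X + t; the wrist camera has in their place "mount" (4x4, takes a point from camera to tool coordinates, whose origin is the TCP and whose axes are the flange's). Camera axes: x right, y down, z forward; pixel columns grow to the right and rows downward; lengths in m; the calibration is good to about 2 mm. A picture is of the moment at which its call begins: read the wrist's pose just before it. There is no depth.
- ctrl.close_job(): hands the job in; it is judged then, once.
Trained networks look in a picture, given as the dict that the camera call returned (one of the last four; its "shot" number tells which), for a name from the list of things; names that differ only in an ending like _2 or _b are one class to them, and where a whole thing is asked for, a point or a joint stands for the part that bears it (a point fixed in the world has none). Each returns a list of dicts, best first, with "p" (0 to 1); they miss things now and then, are a little off and sometimes report something else, mostly with a low value. They report only what shows in the picture. A call takes as long as a camera call.
- ctrl.silhouettes(label, picture): "region" (420x560 bool, what is visible of it) and "at" ([column, row] in pixels, amid what is visible of it).
The state is a dict: "time": time; "joint_positions": joint angles; "qd": joint speeds; "joint_torque": joint torques, N m; "position": TCP position; "tool_rot": TCP orientation; "ft_force": force on the tool from outside, world axes, zero at the start; "torque": the same for the moment, N m; "grip_width": opening from 0.0 (shut) to 1.0 (fully open); "grip_force": force on a finger pad.
Only numpy, scipy, OpenCV 4.12 (cv2) and the standard library are available. Lean on these libraries where they do the work, as an engineer would, in place of code of your own. Each camera call takes 0.05 s, during which the arm holds its last target. There are 200 camera calls.

## Task

The plywood blanks clamped in the jig have been grooved on their brown face and now need their second side up. Swing the red-knobbed cam lever round to release the jaw, turn every blank over so that its bare pale face is up, lay each one flat in a nest between its two pins, and swing the lever back fully home so that the blanks are clamped again. Leave the tools and parts lying round the jig where they are.

Things in the scene. Friction and masses are not known exactly. Their poses are not given: they have to be found in the camera images.
- blank_a_mid (a point): centre of a plywood blank, 80 mm (its x) by 56 mm (its y) by 20 mm (its z), 0.07 kg, both ends alike. z points out of its brown film-covered face, which has a pale 12 mm groove along x; the opposite face is bare pale wood. It starts clamped in a nest, brown face up (z up); it can stand by itself on an end. May be absent
- blank_b_mid (a point): centre of a plywood blank, 80 mm (its x) by 56 mm (its y) by 20 mm (its z), 0.07 kg, both ends alike. z points out of its brown film-covered face, which has a pale 12 mm groove along x; the opposite face is bare pale wood. It starts clamped in a nest, brown face up (z up); it can stand by itself on an end. May be absent
- blank_c_mid (a point): centre of a plywood blank, 80 mm (its x) by 56 mm (its y) by 20 mm (its z), 0.07 kg, both ends alike. z points out of its brown film-covered face, which has a pale 12 mm groove along x; the opposite face is bare pale wood. It starts clamped in a nest, brown face up (z up); it can stand by itself on an end. May be absent
- nest_near (a point): centre of the top of the near bed, a black block 40 mm wide (y), 90 mm long (x), top 30 mm above the bench, 18 mm above the jig's plywood base. x points to the left, from the fixed fence to the movable jaw; y along the row of nests, towards the robot; z up. A blank clamped here has its centre 10 mm above this point, its 80 mm side along x
- nest_middle (a point): centre of the top of the middle bed, a black block 40 mm wide (y), 90 mm long (x), top 30 mm above the bench, 18 mm above the jig's plywood base. x points to the left, from the fixed fence to the movable jaw; y along the row of nests, towards the robot; z up. A blank clamped here has its centre 10 mm above this point, its 80 mm side along x
- nest_far (a point): centre of the top of the far bed, a black block 40 mm wide (y), 90 mm long (x), top 30 mm above the bench, 18 mm above the jig's plywood base. x points to the left, from the fixed fence to the movable jaw; y along the row of nests, towards the robot; z up. A blank clamped here has its centre 10 mm above this point, its 80 mm side along x
- fence_face (a point): middle of the inner face of the jig's fixed fence (on its right), at its top edge; the face lies 40 mm to the right of the nests' points, and its top is 12 mm above the beds (8 mm below the top of a blank that lies there). The jig's plywood baseboard, fixed to the bench, is 12 mm thick, 296 mm along the row of nests and 205 mm wide
- jaw_face (a point): middle of the cork-faced inner face of the movable jaw, at its top edge, 12 mm above the beds; 80 mm from the fence's face when the blanks are clamped, 92 mm when the lever is fully released
- pin_tip (a point): tip of one of the six steel locating pins, 6 mm in diameter with pointed top, 16 mm higher than the beds. Each nest has two, 31 mm to the right of the nest's point, 34 mm before and behind it, so a blank has 3 mm to spare on each side. Neighbouring nests are 92 mm apart
- cam_lever (a joint): angle of the jig's cam lever: 0 = clamped (at its stop, pointing along the jig towards the robot), 1.62 = fully released (at its other stop, pointing out to the left); it turns clockwise from above to release and stays where it is left. About 2 N at the knob turn it, a little more below 0.1, where the jaw presses on the blanks. It draws the jaw back by 7.7 mm per rad
- lever_knob (a point): centre of the thick part of the red knob at the lever's end: round, upright, 25 mm in diameter from 8 mm below to 8 mm above this point, narrower underneath, 74 mm above the bench; the top of the flat steel lever under it is 24 mm lower than this point
- lever_pivot (a point): point on the lever's upright axis at the knob's height; the knob moves round it on a circle of 75 mm radius. The lever's hub and bolt here reach 54 mm above the bench, the top of the knob 88 mm; nothing else on the jig is higher than a blank lying in its nest (50 mm)
- screwdriver_b: bystander, leave it alone: blue screwdriver, 27x186x27 mm, lying right of the long fence; origin at the centre of its underside
- spanner_13: bystander, leave it alone: combination spanner, 25x174x8 mm, right of the fence; origin at the centre of its underside
- star_knob_a: bystander, leave it alone: black star knob standing on its head, 36x35x40 mm, right of the fence; origin at the centre of its underside
- pliers: bystander, leave it alone: green-handled pliers, 52x158x12 mm, right of the fence; origin at the centre of its underside
- chisel: bystander, leave it alone: yellow-handled chisel, 26x235x26 mm, lying right of the fence; origin at the centre of its underside
- clamp_bracket_a: bystander, leave it alone: grey clamp bracket, 40x96x62 mm, standing behind the jig; origin at the centre of its underside
- carpenter_pencil: bystander, leave it alone: flat red pencil, 14x178x8 mm, lying left of the jig; origin at the centre of its underside
- offcut: bystander, leave it alone: beech block, 38x70x16 mm, lying behind the jig; origin at the centre of its underside
- hex_bolt: bystander, leave it alone: hex bolt, 56 mm long, right of the fence; origin at the centre of its underside
- wing_nut: bystander, leave it alone: wing nut, 40 mm across, lying left of the jig, near the front edge; origin at the centre of its underside

How it is judged:
By the outcome, as a careful person would: the job done as asked, in the order asked, and still so for the second after the job is handed in, with the robot touching nothing.
Of blank_a, blank_b, blank_c only 2 to 3 are there at a start; the rules pass over those that are not, and their reading is None.
At some moment in a run one of blank_a, blank_b, blank_c may be knocked a few centimetres aside while the robot is not near it.
Once in a run the grip may slacken for a moment while it holds something.
It also fails if it takes over 210 s, if anything falls off the work surface, if the arm or the gripper's body presses on something with over 40 N, if the wrist force passes 120 N, or if a joint passes its speed limit or range.

## Working session

There is one attempt and no reset: what is moved stays moved. The work goes in short steps, Python scripts to look and compute and a shell command to move; the robot and the scene stay as the last step left them, time stands still between calls to the robot, and variables do not carry over. Pictures are saved under pics/ and viewed, at most 14 in all, crops included, and the job is handed in when it is done.

```bash
ls; mkdir -p pics
cat > h.py <<'E'
import numpy as np, cv2, json
from scipy.spatial.transform import Rotation as Rt
from bench import ctrl
def cam(p, st=None):
    if 'mount' in p and p.get('mount') is not None:
        M=np.array(p['mount']); T=np.eye(4); T[:3,:3]=Rt.from_rotvec(st['tool_rot']).as_matrix(); T[:3,3]=st['position']
        W=T@M; R=W[:3,:3].T; return R,-R@W[:3,3]
    return np.array(p['R']),np.array(p['t'])
def ray(p,uv,st=None):
    R,t=cam(p,st); d=np.array([(uv[0]-p['cx'])/p['fx'],(uv[1]-p['cy'])/p['fy']]); s=d.copy()
    for _ in range(20): s=d/(1+p['k1']*(s@s))
    return -R.T@t, R.T@np.array([s[0],s[1],1])
def atz(p,uv,z,st=None):
    o,d=ray(p,uv,st); return o+d*(z-o[2])/d[2]
def proj(p,X,st=None):
    R,t=cam(p,st); c=R@np.array(X)+t; s=c[:2]/c[2]; s=s*(1+p['k1']*(s@s)); return s*[p['fx'],p['fy']]+[p['cx'],p['cy']]
def tri(rs):
    A=0;b=0
    for o,d in rs:
        d=d/np.linalg.norm(d); P=np.eye(3)-np.outer(d,d); A=A+P; b=b+P@o
    return np.linalg.solve(A,b)
E
python3 - <<'E'
from h import *
st=ctrl.get_state(); print(st)
for n in ('scene','top'):
    p=ctrl.get_image(n); cv2.imwrite(f'pics/{n}0.png',p['pixels'])
    print(n,p['fx'],p['k1'],np.round(cam(p)[0],2).tolist())
    for l in ('blank_a_mid','lever_knob','pin_tip','nest_near'):
        for r in ctrl.silhouettes(l,p): print(n,l,round(r['p'],2),np.round(r['at']),r['region'].sum(),np.round(atz(p,r['at'],{'blank_a_mid':.05,'lever_knob':.074,'pin_tip':.046}.get(l,.03)),3))
E
```

```text
pics
{'time': 0.0, 'joint_positions': array([-1.28090242,  0.32179714, -0.07009603,  1.45170841,  0.02258847,
        1.37078654, -0.05692891]), 'qd': array([ 0.00131081, -0.00069447, -0.00097026,  0.00028797, -0.00066057,
       -0.00012654, -0.0021913 ]), 'joint_torque': array([ 1.20067557e-04, -4.91280556e+01, -4.03627893e-01, -3.12526309e+01,
       -6.38738740e-02,  4.40305879e-02,  1.84539495e-04]), 'position': array([0.17696539, 0.62521951, 0.40366129]), 'tool_rot': array([-4.31802873e-01, -3.11159481e+00,  2.99065667e-03]), 'ft_force': array([0.27308681, 0.072453  , 0.20319093]), 'torque': array([-0.01396039, -0.06463403, -0.01335078]), 'grip_force': 0.0, 'grip_width': 1.0014776840967123}
scene 466.0873355971549 0.016438006765275105 [[0.73, -0.68, -0.01], [-0.35, -0.36, -0.87], [0.59, 0.63, -0.5]]
scene blank_a_mid 0.55 [230. 228.] 267 [ 0.422 -0.044  0.05 ]
scene lever_knob 0.71 [251. 222.] 2228 [ 0.47  -0.098  0.074]
scene lever_knob 0.63 [228. 208.] 169 [0.478 0.036 0.074]
scene lever_knob 0.31 [212. 195.] 53 [0.492 0.154 0.074]
scene pin_tip 0.87 [249. 223.] 2258 [ 0.495 -0.058  0.046]
scene pin_tip 0.21 [216. 195.] 125 [0.536 0.186 0.046]
scene nest_near 0.91 [253. 223.] 2341 [ 0.519 -0.048  0.03 ]
top 431.6964238582849 -0.0628214265388806 [[-0.11, -0.99, 0.01], [-0.97, 0.11, -0.24], [0.24, -0.03, -0.97]]
top blank_a_mid 0.92 [231. 274.] 657 [ 0.456 -0.024  0.05 ]
top blank_a_mid 0.62 [211. 246.] 6636 [0.537 0.024 0.05 ]
top lever_knob 0.64 [199. 250.] 316 [0.526 0.051 0.074]
top lever_knob 0.3 [213. 241.] 617 [0.545 0.014 0.074]
top pin_tip 0.78 [214. 242.] 6614 [0.547 0.014 0.046]
top pin_tip 0.62 [334. 193.] 433 [ 0.648 -0.327  0.046]
top nest_near 0.6 [213. 245.] 6310 [0.544 0.02  0.03 ]
```

Run:
```python
import cv2
a=cv2.imread('pics/top0.png')[120:370,60:400]; cv2.imwrite('pics/top0c.png',cv2.resize(a,None,fx=2.3,fy=2.3,interpolation=cv2.INTER_CUBIC))
```

```text
(no output)
```

View pics/top0c.png

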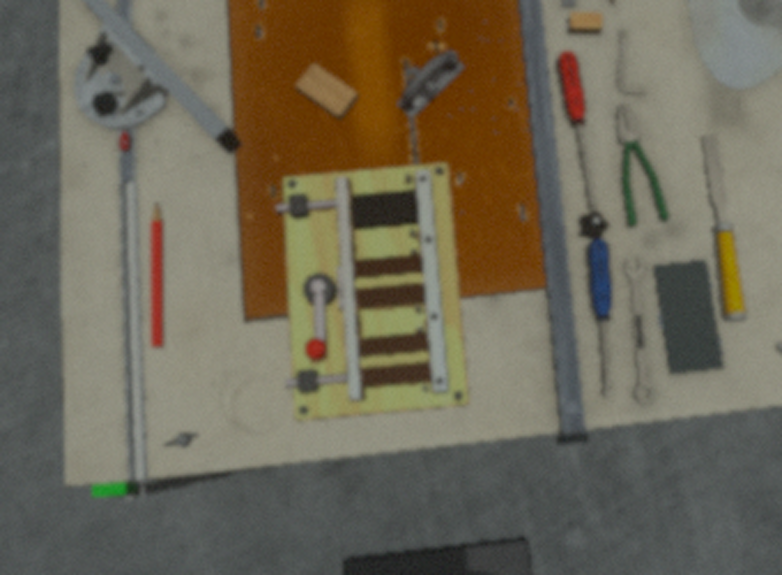

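View pics/scene0.png

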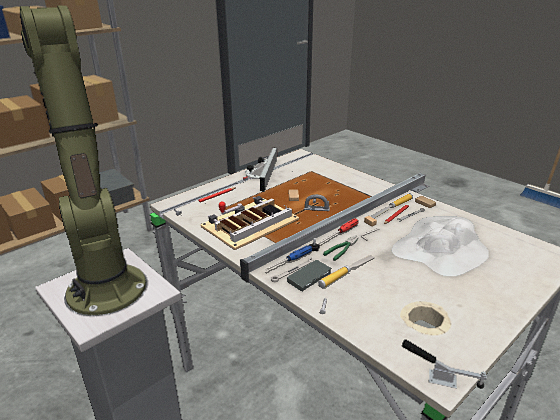

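The top view shows the jig with near and middle nests holding brown grooved blanks, the far nest empty (black bed), knob at about (197,272) full-frame, pivot (199,245). Next I'll get a rough jig pose.

Run:
```python
from h import *
p=ctrl.get_image('top')
f=lambda u,v:(u/2.3+60,v/2.3+120)
for n,c,z in [('TL',(284,178),.012),('TR',(447,163),.012),('BR',(468,404),.012),('BL',(297,420),.012),('knob',(316,349),.074),('piv',(319,288),.054),('near1',(398,343),.05),('near2',(394,375),.05),('mid1',(389,265),.05),('mid2',(391,296),.05),('far',(384,210),.03)]:
    print(n,np.round(atz(p,f(*c),z),3))
st=ctrl.get_state(); print(np.round(Rt.from_rotvec(st['tool_rot']).as_matrix(),3).tolist())
w=ctrl.get_image('wrist'); print(np.round(w['mount'],3).tolist(),w['fx'],w['k1'])
```

```text
TL [0.691 0.094 0.012]
TR [ 0.688 -0.107  0.012]
BR [ 0.394 -0.101  0.012]
BL [0.398 0.098 0.012]
knob [0.47  0.06  0.074]
piv [0.542 0.055 0.054]
near1 [ 0.47 -0.03  0.05]
near2 [ 0.434 -0.022  0.05 ]
mid1 [ 0.561 -0.028  0.05 ]
mid2 [ 0.525 -0.027  0.05 ]
far [ 0.632 -0.026  0.03 ]
[[-0.962, 0.272, 0.0], [0.272, 0.962, 0.0], [-0.0, 0.0, -1.0]]
[[-0.001, -0.962, -0.273, 0.074], [1.0, -0.001, 0.001, 0.001], [-0.001, -0.273, 0.962, 0.02], [0.0, 0.0, 0.0, 1.0]] 311.22330268791524 -0.07260545399243695
```

```bash
python3 -m jog '{"translation":[[-0.3,-0.2,0],[-0.6,-0.4,0],[-0.97,-0.66,0],[-0.97,-0.66,0],[-0.97,-0.66,0],[-0.97,-0.66,0],[-0.97,-0.66,0],[-0.97,-0.66,0]],"yaw":[0.06,0.12,0.18,0.24,0.3,0.36,0.418,0.418],"jaw":[0,0,0,0,0,0,0,0]}'
python3 -m jog '{"translation":[[-0.25,0.1,0],[-0.5,0.2,0],[-0.75,0.3,0],[-1,0.4,0],[-1,0.4,0]],"yaw":[0,0,0,0,0],"jaw":[0,0,0,0,0]}'
python3 -c "
from h import *
st=ctrl.get_state();print(np.round(Rt.from_rotvec(st['tool_rot']).as_matrix(),3).tolist())"
```

```text
time: 1.6
position: [0.3278, 0.4455, 0.4049]
tool_rot: [-2.239, -2.203, -0.001]
ft_force: [-0.3, 0.8, 0.1]
grip_width: 1.002
grip_force: 0.0
time: 2.22
position: [0.4059, 0.2398, 0.4053]
tool_rot: [2.246, 2.196, 0.001]
ft_force: [0.1, 0.5, 0.4]
grip_width: 1.0
grip_force: 0.0
[[0.023, 1.0, 0.001], [1.0, -0.023, 0.0], [0.0, 0.001, -1.0]]
```

```bash
python3 -m jog '{"translation":[[-0.25,0.16,0],[-0.5,0.32,0],[-0.75,0.48,0],[-1,0.64,0],[-1,0.64,0],[-1,0.64,0]],"yaw":[0,0,0,0,0,0],"jaw":[0,0,0,0,0,0]}'
python3 - <<'E'
from h import *
st=ctrl.get_state(); p=ctrl.get_image('wrist'); cv2.imwrite('pics/w1.png',p['pixels']); print(st['position'],st['tool_rot'])
im=cv2.resize(p['pixels'],None,fx=1.42,fy=1.42,interpolation=cv2.INTER_CUBIC); cv2.imwrite('pics/w1b.png',im)
for l in ('blank_a_mid','lever_knob','pin_tip'):
    for r in ctrl.silhouettes(l,p): print(l,round(r['p'],2),np.round(r['at']),r['region'].sum(),np.round(atz(p,r['at'],{'blank_a_mid':.05,'lever_knob':.074,'pin_tip':.046}.get(l,.03),st),4))
E
```

```text
time: 2.98
position: [0.5284, 0.0433, 0.4045]
tool_rot: [-2.238, -2.204, 0.0]
ft_force: [-0.7, 0.0, -0.4]
grip_width: 1.001
grip_force: 0.0
[0.52838308 0.04333924 0.40450042] [-2.23762377e+00 -2.20381217e+00  5.58390380e-05]
blank_a_mid 0.69 [220. 238.] 2764 [ 0.4579 -0.0116  0.05  ]
blank_a_mid 0.38 [308. 184.] 24778 [0.5583 0.0496 0.05  ]
lever_knob 0.96 [271. 175.] 1975 [0.5191 0.0652 0.074 ]
pin_tip 0.62 [308. 186.] 24912 [0.5588 0.0468 0.046 ]
```

View pics/w1b.png

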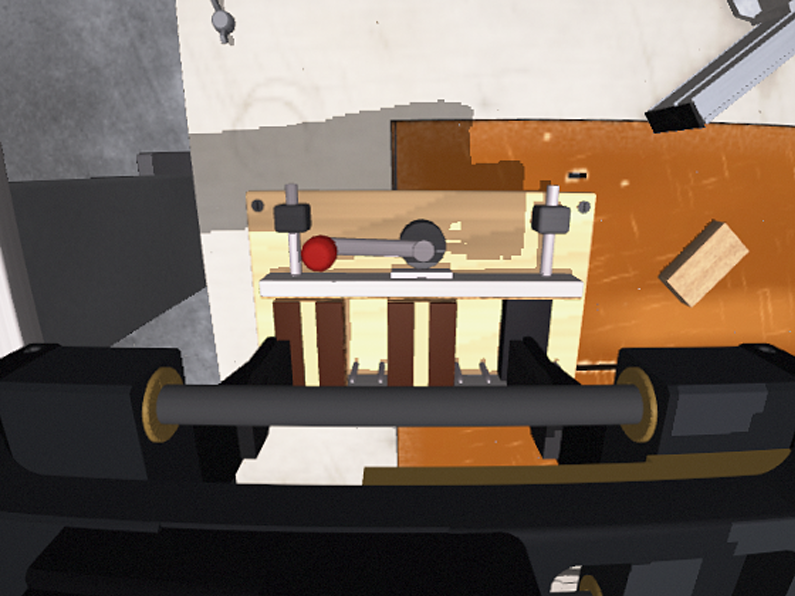

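The wrist view shows the knob at (319,253), pivot bolt (424,251), jaw edge at row ~296, near blank columns 274–345, middle 388–456, far bed empty 501–551, and four pins near row 363.

Run:
```python
from h import *
st=ctrl.get_state(); p=ctrl.get_image('wrist')
for n,c,z in [('knob',(319,253),.080),('piv',(424,251),.054),('jawR',(262,297),.042),('jawL',(581,297),.042),('baseBL',(247,190),.012),('baseTL',(595,191),.012),('n1',(274,300),.05),('n2',(345,300),.05),('m1',(388,300),.05),('m2',(456,300),.05),('f1',(501,300),.03),('f2',(551,300),.03),('p',(355,361),.046),('p',(381,361),.046),('p',(458,361),.046),('p',(484,361),.046)]:
    print(n,np.round(atz(p,np.array(c)/1.42,z,st),4))
```

```text
knob [0.4732 0.0638 0.08  ]
piv [0.548  0.0593 0.054 ]
jawR [0.4172 0.0216 0.042 ]
jawL [0.6771 0.0175 0.042 ]
baseBL [0.4034 0.1057 0.012 ]
baseTL [0.6937 0.1009 0.012 ]
n1 [0.4292 0.0212 0.05  ]
n2 [0.4858 0.0204 0.05  ]
m1 [0.5198 0.0199 0.05  ]
m2 [0.5735 0.019  0.05  ]
f1 [0.614  0.0124 0.03  ]
f2 [0.6566 0.0117 0.03  ]
p [ 0.491  -0.0339  0.046 ]
p [ 0.5126 -0.0342  0.046 ]
p [ 0.5768 -0.0353  0.046 ]
p [ 0.5986 -0.0357  0.046 ]
```

```bash
python3 -m jog '{"translation":[[0.096,-0.276,0.2],[0.096,-0.276,0.45],[0.096,-0.276,0.65],[0.096,-0.276,0.832],[0.096,-0.276,0.832],[0.096,-0.276,0.832],[0.096,-0.276,0.832]],"yaw":[0,0,0,0,0,0,0],"jaw":[0.45,0.45,0.45,0.45,0.45,0.45,0.45]}' 20
python3 - <<'E'
from h import *
st=ctrl.get_state(); p=ctrl.get_image('wrist'); cv2.imwrite('pics/w2.png',p['pixels'])
for r in ctrl.silhouettes('lever_knob',p): print(round(r['p'],2),np.round(r['at']),r['region'].sum(),np.round(atz(p,r['at'],.078,st),4))
print(proj(p,[st['position'][0],st['position'][1],.08],st))
E
```

```text
time: 4.1
position: [0.4745, 0.0624, 0.2401]
tool_rot: [2.24, 2.201, 0.005]
ft_force: [-0.1, -0.1, -0.0]
grip_width: 0.552
grip_force: 0.0
0.57 [356. 244.] 4338 [0.5134 0.0783 0.078 ]
[278.27346934 276.79364865]
```

View pics/w2.png

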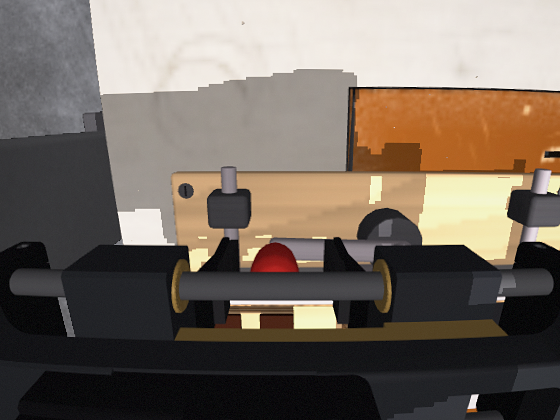

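```bash
python3 -m jog '{"translation":[[0,0,0.01],[0,0,0.01],[0,0,0.01],[0,0,0.01],[0,0,0.01]],"yaw":[0,0,0,0,0],"jaw":[0.8,0.8,0.8,0.8,0.8]}' 20
python3 -m jog '{"translation":[[0.0745,0.0075,0],[0.146,0.03,0],[0.212,0.0655,0],[0.269,0.114,0],[0.316,0.172,0],[0.35,0.239,0],[0.37,0.311,0],[0.375,0.394,0]],"yaw":[0,0,0,0,0,0,0,0],"jaw":[0.8,0.8,0.8,0.8,0.8,0.8,0.8,0.8]}'
python3 -m jog '{"translation":[[0,0.01,0],[0,0.02,0],[0,0.02,0],[0,0.02,0]],"yaw":[0,0,0,0],"jaw":[0.8,0.8,0.8,0.8]}'
```

```text
time: 4.82
position: [0.4724, 0.0621, 0.236]
tool_rot: [-2.239, -2.199, 0.005]
ft_force: [-4.7, 0.8, 4.8]
grip_width: 0.268
grip_force: 20.0
time: 5.82
position: [0.5512, 0.1464, 0.2358]
tool_rot: [-2.223, -2.199, -0.01]
ft_force: [-4.2, 19.4, -1.4]
grip_width: 0.209
grip_force: 9.1
time: 6.32
position: [0.554, 0.1464, 0.2357]
tool_rot: [-2.221, -2.198, -0.006]
ft_force: [-10.0, 22.0, 1.5]
grip_width: 0.198
grip_force: 14.1
```

Run:
```python
from h import *
st=ctrl.get_state(); p=ctrl.get_image('wrist'); cv2.imwrite('pics/w3.png',p['pixels']); print(st['position'])
q=ctrl.get_image('top'); cv2.imwrite('pics/t3.png',cv2.resize(q['pixels'][200:310,150:290],None,fx=5,fy=5,interpolation=cv2.INTER_CUBIC))
```

```text
[0.55404301 0.14639781 0.23569733]
```

View pics/w3.png

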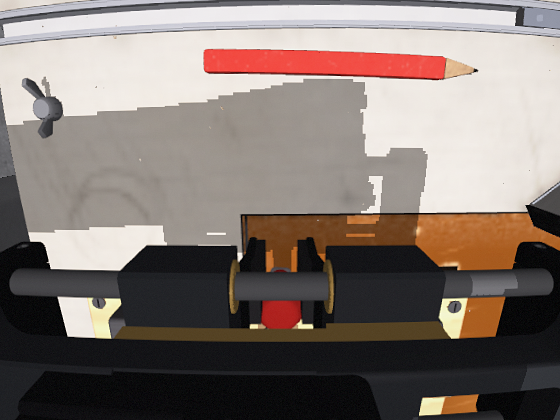

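```bash
python3 -m jog '{"translation":[[0,0,0],[0,0,0],[0,0,-0.25],[0,0,-0.5],[0,0,-0.75],[0,0,-0.75],[-0.2,-0.1,-0.75],[-0.2,-0.1,-0.75]],"yaw":[0,0,0,0,0,0,0,0],"jaw":[0.5,0.5,0.5,0.5,0,0,0,0]}'
python3 - <<'E'
from h import *
st=ctrl.get_state(); p=ctrl.get_image('wrist'); cv2.imwrite('pics/w4.png',cv2.resize(p['pixels'],None,fx=1.42,fy=1.42,interpolation=cv2.INTER_CUBIC)); print(st['position'],st['tool_rot'])
E
```

```text
time: 7.42
position: [0.5361, 0.0924, 0.3855]
tool_rot: [-2.246, -2.196, 0.003]
ft_force: [0.3, 0.0, -0.3]
grip_width: 0.871
grip_force: 0.0
[0.53613519 0.09240111 0.38550611] [-2.24640884 -2.19554201  0.00306505]
```

View pics/w4.png

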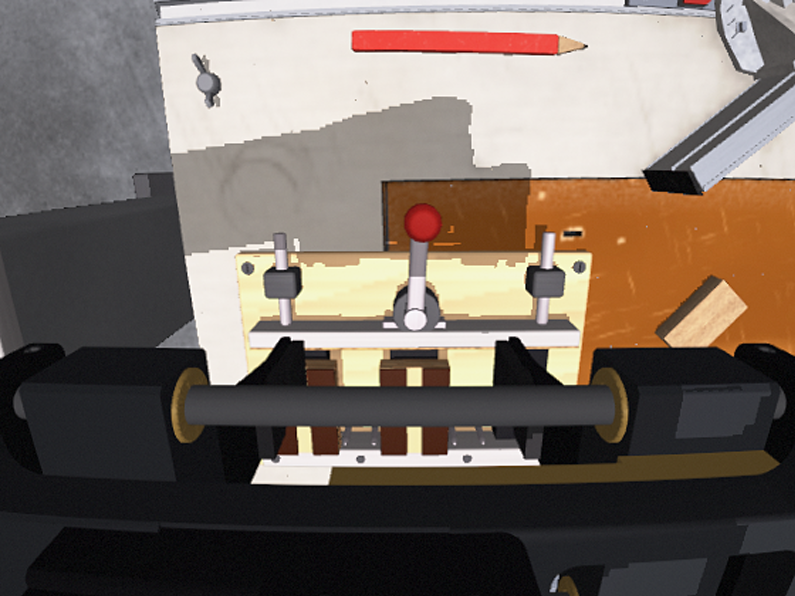

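Run:
```python
from h import *
st=ctrl.get_state(); p=ctrl.get_image('wrist'); print(st['position'],st['tool_rot'])
for n,c,z in [('knob',(423,222),.08),('piv',(416,319),.054),('m1',(380,362),.05),('m2',(450,362),.05),('n2',(337,362),.05),('m1l',(380,450),.05),('m2l',(447,450),.05),('jaw',(250,346),.042),('jaw',(578,346),.042)]:
    print(n,np.round(atz(p,np.array(c)/1.42,z,st),4))
```

```text
[0.5365438  0.09446358 0.38558593] [-2.24371028e+00 -2.19762422e+00  9.93521979e-04]
knob [0.5534 0.1369 0.08  ]
piv [0.549  0.0622 0.054 ]
m1 [0.5208 0.0261 0.05  ]
m2 [0.5752 0.0249 0.05  ]
n2 [0.4874 0.0267 0.05  ]
m1l [ 0.518  -0.0539  0.05  ]
m2l [ 0.5738 -0.0552  0.05  ]
jaw [0.4174 0.038  0.042 ]
jaw [0.6784 0.0322 0.042 ]
```

```bash
python3 -m jog '{"translation":[[-0.2,0.061,0],[-0.436,0.061,0],[-0.436,0.061,0.2],[-0.436,0.061,0.4],[-0.436,0.061,0.6],[-0.436,0.061,0.6],[-0.436,0.061,0.6],[-0.436,0.061,0.6]],"yaw":[0,0,0,0,0,0,0,0],"jaw":[0.14,0.14,0.14,0.14,0.14,0.14,0.14,0.14]}' 5
python3 - <<'E'
from h import *
st=ctrl.get_state(); p=ctrl.get_image('wrist'); print(st['position'],st['tool_rot']); cv2.imwrite('pics/w5.png',p['pixels'])
print(proj(p,[st['position'][0],st['position'][1],.05],st))
E
```

```text
time: 8.52
position: [0.5486, 0.0088, 0.2682]
tool_rot: [2.24, 2.2, 0.004]
ft_force: [-0.2, -0.4, 0.0]
grip_width: 0.86
grip_force: 0.0
[0.54862929 0.00875892 0.26818999] [2.23985557 2.20039994 0.0044744 ]
[278.66918572 234.99242751]
```

View pics/w5.png

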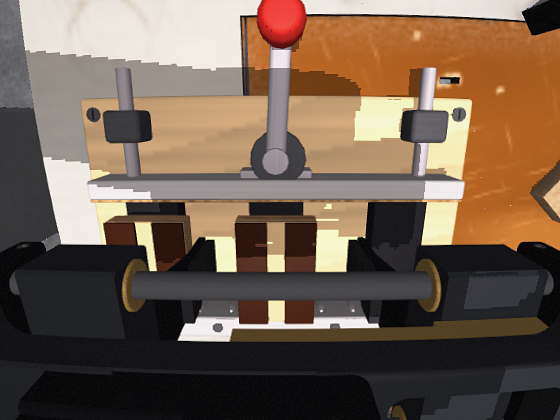

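```bash
python3 -m jog '{"translation":[[-0.02,-0.005,0.1],[-0.02,-0.005,0.2],[-0.02,-0.005,0.31],[-0.02,-0.005,0.31],[-0.02,-0.005,0.31],[-0.02,-0.005,0.31]],"yaw":[0,0,0,0,0,0],"jaw":[0.14,0.14,0.14,0.14,0.14,0.14]}' 5
python3 -m jog '{"translation":[[0,0,0],[0,0,0],[0,0,0],[0,0,0],[0,0,0],[0,0,-0.02],[0,0,-0.05],[0,0,-0.1]],"yaw":[0,0,0,0,0,0,0,0],"jaw":[0.6,0.6,0.6,0.6,0.6,0.6,0.6,0.6]}' 4
python3 -m jog '{"translation":[[0,0,-0.05],[0,0,-0.1],[0,0,-0.15],[0,0,-0.2],[0,0,-0.25],[0,0,-0.28],[0,0,-0.28],[0,0,-0.28]],"yaw":[0,0,0,0,0,0,0,0],"jaw":[0.6,0.6,0.6,0.6,0.6,0.6,0.6,0.6]}'
python3 - <<'E'
from h import *
st=ctrl.get_state(); p=ctrl.get_image('wrist'); print(st['position'],st['tool_rot']); q=ctrl.get_image('scene')
a=cv2.resize(q['pixels'][150:260,190:310],None,fx=4,fy=4,interpolation=cv2.INTER_CUBIC); b=np.zeros((440,1040,3),np.uint8);b[:420,:560]=p['pixels'];b[:440,560:]=a; cv2.imwrite('pics/w6.png',cv2.resize(b,(800,338)))
E
```

```text
time: 9.32
position: [0.5472, 0.0046, 0.2057]
tool_rot: [2.241, 2.2, 0.003]
ft_force: [-0.2, 0.4, -0.1]
grip_width: 0.862
grip_force: 0.0
time: 10.32
position: [0.5465, 0.0044, 0.2247]
tool_rot: [2.242, 2.201, -0.001]
ft_force: [-0.6, -0.2, -0.2]
grip_width: 0.641
grip_force: 4.0
time: 11.32
position: [0.5464, 0.0046, 0.2801]
tool_rot: [-2.241, -2.201, 0.001]
ft_force: [-0.2, -0.8, -0.9]
grip_width: 0.645
grip_force: 4.0
[0.54642274 0.00461084 0.28006355] [-2.24119787e+00 -2.20100028e+00  6.34690114e-04]
```

View pics/w6.png

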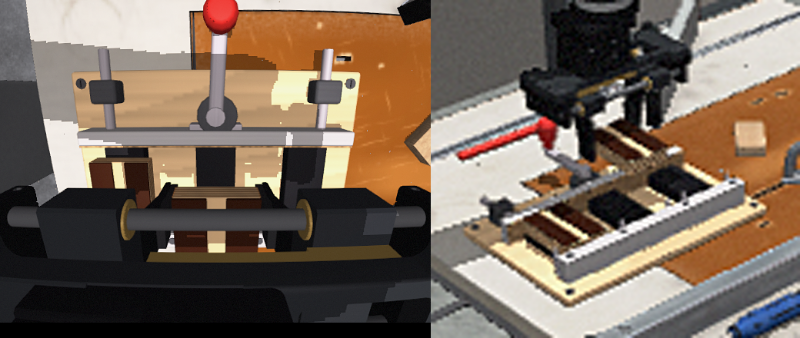

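```bash
python3 -m jog '{"translation":[[0,0,-0.02],[0,0,0.0],[0,0,-0.02],[0,0,0],[0,0,-0.02],[0,0,0],[0,0,0],[0,0,0]],"yaw":[0,0,0,0,0,0,0,0],"jaw":[0.6,0.6,0.6,0.6,0.6,0.6,0.6,0.6]}' 3
python3 - <<'E'
from h import *
st=ctrl.get_state(); p=ctrl.get_image('wrist'); q=ctrl.get_image('scene')
a=cv2.resize(q['pixels'][150:240,200:320],None,fx=4.66,fy=4.66,interpolation=cv2.INTER_CUBIC); b=np.zeros((420,1120,3),np.uint8);b[:420,:560]=p['pixels'];b[:419,560:1119]=a[:420,:559]; cv2.imwrite('pics/w7.png',cv2.resize(b,(800,300)))
E
```

```text
time: 12.42
position: [0.5465, 0.0046, 0.2803]
tool_rot: [-2.242, -2.201, 0.0]
ft_force: [0.3, -0.6, -0.3]
grip_width: 0.643
grip_force: 3.0
```

View pics/w7.png

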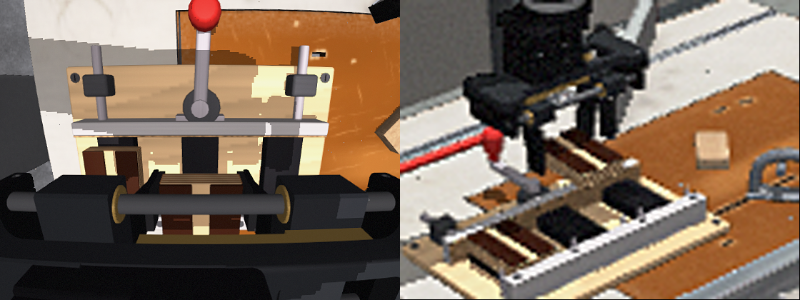

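The blank is held with only a slight tilt. I'll estimate the tilt from the end face, which spans rows ~242–256 in the wrist view.

Run:
```python
from h import *
st=ctrl.get_state(); p=ctrl.get_image('wrist'); P=st['position']
for a in (0,10,20,30,40):
    s,c=np.sin(np.radians(a)),np.cos(np.radians(a)); r=[]
    for x,z in ((15*c-10*s,15*s+10*c),(15*c+10*s,15*s-10*c)):
        r.append(round(proj(p,[P[0],P[1]+x/1e3,P[2]-.164+z/1e3],st)[1],1))
    print(a,r)
for c in (240,255,272,285,300): print(c,[int(v) for v in p['pixels'][225:272,c,:].astype(int).sum(1)//3])
```

```text
0 [np.float64(254.0), np.float64(238.2)]
10 [np.float64(260.1), np.float64(237.4)]
20 [np.float64(266.8), np.float64(237.7)]
30 [np.float64(273.8), np.float64(239.1)]
40 [np.float64(280.8), np.float64(241.7)]
240 [157, 156, 157, 158, 158, 175, 236, 232, 232, 233, 233, 233, 233, 233, 232, 232, 234, 231, 112, 53, 85, 65, 77, 86, 60, 92, 85, 60, 90, 77, 62, 105, 118, 38, 16, 17, 23, 26, 25, 21, 27, 22, 25, 23, 23, 20, 28]
255 [37, 35, 34, 33, 36, 36, 36, 34, 39, 68, 68, 67, 65, 66, 65, 64, 63, 64, 65, 55, 85, 66, 76, 84, 59, 87, 84, 57, 89, 72, 59, 102, 120, 37, 14, 21, 23, 25, 25, 25, 23, 24, 26, 26, 22, 26, 29]
272 [24, 25, 24, 24, 26, 23, 23, 24, 26, 26, 23, 24, 22, 24, 24, 24, 23, 36, 73, 63, 87, 70, 78, 86, 61, 90, 84, 61, 91, 77, 61, 94, 125, 143, 148, 147, 147, 147, 147, 147, 148, 148, 148, 148, 146, 151, 132]
285 [24, 26, 26, 26, 21, 25, 23, 27, 26, 25, 27, 25, 23, 27, 21, 26, 21, 33, 71, 60, 87, 68, 78, 84, 58, 90, 87, 59, 92, 76, 60, 97, 126, 145, 150, 151, 151, 150, 150, 150, 149, 150, 150, 149, 150, 152, 136]
300 [27, 27, 24, 22, 25, 26, 26, 29, 24, 24, 22, 26, 24, 22, 27, 27, 21, 34, 72, 56, 82, 63, 75, 81, 59, 85, 82, 59, 88, 73, 57, 101, 120, 36, 10, 19, 22, 26, 26, 22, 25, 26, 26, 25, 24, 24, 28]
```

```bash
python3 -m jog '{"translation":[[0,0,0.1],[0,0,0.2],[0,0,0.3],[0,0,0.375],[0,0,0.375],[0,0,0.375]],"yaw":[0,0,0,0,0,0],"jaw":[0.6,0.6,0.6,0.6,0.6,0.6]}' 6
python3 -m jog '{"translation":[[-0.0075,0,0],[-0.0075,0,0],[-0.01,0,-0.056],[-0.017,0,-0.084],[-0.024,0,-0.111],[-0.035,0,-0.138],[-0.046,0,-0.163],[-0.077,0,-0.21]],"yaw":[0,0,0,0,0,0,0,0],"jaw":[0.6,0.6,0.6,0.6,0.6,0.6,0.6,0.6]}'
python3 -m jog '{"translation":[[-0.019,0,-0.021],[-0.039,0,-0.04],[-0.061,0,-0.058],[-0.083,0,-0.075],[-0.108,0,-0.088],[-0.133,0,-0.1],[-0.16,0,-0.109],[-0.187,0,-0.116]],"yaw":[0,0,0,0,0,0,0,0],"jaw":[0.6,0.6,0.6,0.6,0.6,0.6,0.6,0.6]}'
python3 - <<'E'
from h import *
st=ctrl.get_state(); p=ctrl.get_image('wrist'); q=ctrl.get_image('scene'); print(st['position'])
a=cv2.resize(q['pixels'][150:240,200:320],None,fx=4.66,fy=4.66,interpolation=cv2.INTER_CUBIC); b=np.zeros((420,1120,3),np.uint8);b[:420,:560]=p['pixels'];b[:419,560:1119]=a[:420,:559]; cv2.imwrite('pics/w8.png',cv2.resize(b,(800,300)))
E
```

```text
time: 13.32
position: [0.5468, 0.0045, 0.2058]
tool_rot: [2.241, 2.201, 0.001]
ft_force: [0.1, 0.4, -0.2]
grip_width: 0.644
grip_force: 6.0
time: 14.32
position: [0.5463, -0.0112, 0.2476]
tool_rot: [2.241, 2.201, -0.001]
ft_force: [1.0, 0.6, -0.6]
grip_width: 0.642
grip_force: 6.0
time: 15.32
position: [0.5456, -0.0487, 0.2707]
tool_rot: [2.242, 2.201, 0.0]
ft_force: [0.2, 1.3, 0.2]
grip_width: 0.642
grip_force: 6.0
[ 0.54561395 -0.04871177  0.27072137]
```

View pics/w8.png

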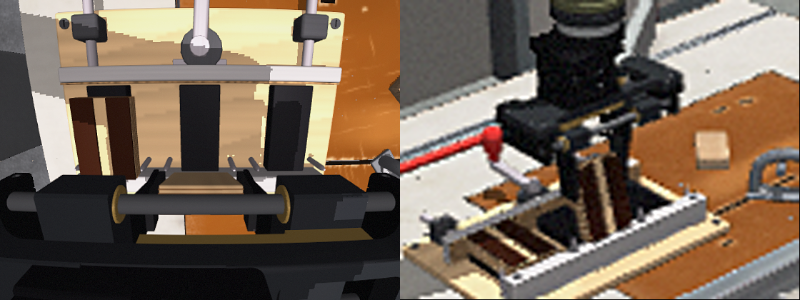

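Scene and wrist views show the blank rotated nearly upright, brown facing the fence. Now move it to the jaw side and tip it on.

```bash
python3 -m jog '{"translation":[[0,0,-0.06],[0,0,-0.12],[0.15,0,-0.12],[0.344,0,-0.12],[0.344,0,-0.12],[0.344,0,-0.05],[0.344,0,0.02],[0.344,0,0.02]],"yaw":[0,0,0,0,0,0,0,0],"jaw":[0.6,0.6,0.6,0.6,0.6,0.6,0.6,0.6]}'
python3 -m jog '{"translation":[[0,0,0.01],[0,0,0.025],[0,0,0.04],[0,0,0.04],[0,0,0.04]],"yaw":[0,0,0,0,0],"jaw":[0.6,0.6,0.6,0.6,0.6]}'
python3 - <<'E'
from h import *
st=ctrl.get_state(); p=ctrl.get_image('wrist'); q=ctrl.get_image('scene'); print(st['position'])
a=cv2.resize(q['pixels'][150:240,200:320],None,fx=4.66,fy=4.66,interpolation=cv2.INTER_CUBIC); b=np.zeros((420,1120,3),np.uint8);b[:420,:560]=p['pixels'];b[:419,560:1119]=a[:420,:559]; cv2.imwrite('pics/w9.png',cv2.resize(b,(800,300)))
E
```

```text
time: 16.42
position: [0.546, 0.0196, 0.2647]
tool_rot: [-2.242, -2.198, 0.005]
ft_force: [-0.2, 0.1, -0.9]
grip_width: 0.647
grip_force: 6.0
time: 17.05
position: [0.5472, 0.0208, 0.2593]
tool_rot: [2.241, 2.201, 0.002]
ft_force: [0.3, 0.9, 5.3]
grip_width: 0.642
grip_force: 6.0
[0.54717634 0.02077774 0.25927595]
```

View pics/w9.png

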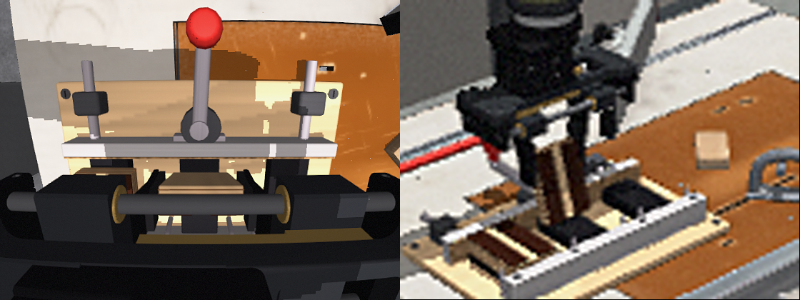

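```bash
python3 -m jog '{"translation":[[-0.027,0,-0.002],[-0.054,0,-0.002],[-0.08,0,0],[-0.104,0,0.003],[-0.128,0,0.01],[-0.151,0,0.019],[-0.17,0,0.031],[-0.185,0,0.044]],"yaw":[0,0,0,0,0,0,0,0],"jaw":[0.6,0.6,0.6,0.6,0.6,0.6,0.6,0.6]}'
python3 -m jog '{"translation":[[-0.014,0,0.017],[-0.027,0,0.034],[-0.04,0,0.055],[-0.051,0,0.075],[-0.062,0,0.1],[-0.073,0,0.123],[-0.08,0,0.148],[-0.086,0,0.17]],"yaw":[0,0,0,0,0,0,0,0],"jaw":[0.6,0.6,0.6,0.6,0.6,0.6,0.6,0.6]}'
python3 - <<'E'
from h import *
st=ctrl.get_state(); p=ctrl.get_image('wrist'); q=ctrl.get_image('scene'); print(st['position'],st['ft_force'])
a=cv2.resize(q['pixels'][150:240,200:320],None,fx=4.66,fy=4.66,interpolation=cv2.INTER_CUBIC); b=np.zeros((420,1120,3),np.uint8);b[:420,:560]=p['pixels'];b[:419,560:1119]=a[:420,:559]; cv2.imwrite('pics/w10.png',cv2.resize(b,(800,300)))
E
```

```text
time: 18.15
position: [0.5464, -0.0177, 0.2505]
tool_rot: [2.242, 2.2, -0.0]
ft_force: [-1.6, -0.4, 8.2]
grip_width: 0.642
grip_force: 6.0
time: 19.15
position: [0.5459, -0.0348, 0.2155]
tool_rot: [2.242, 2.199, -0.001]
ft_force: [0.1, -2.4, 2.7]
grip_width: 0.647
grip_force: 6.0
[ 0.54586473 -0.03475285  0.21552561] [ 0.10204586 -2.41125831  2.67953892]
```

View pics/w10.png

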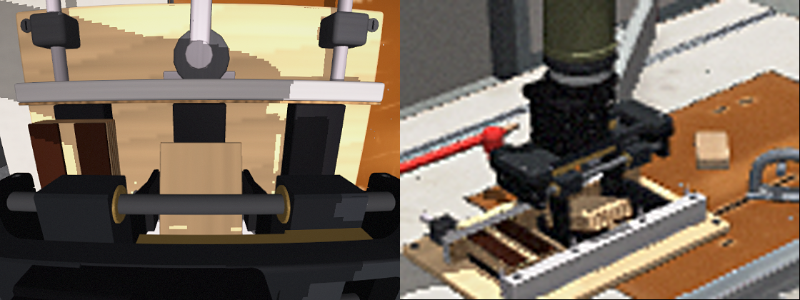

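Pale face up; blank nearly flat, left end at row ~199 (full-res), jaw edge row ~143. Compute where the ends are.

Run:
```python
from h import *
st=ctrl.get_state(); p=ctrl.get_image('wrist'); print(st['position'])
im=p['pixels']
print([int(v) for v in im[135:215,262].astype(int).sum(1)//3])
for r,z in ((143,.042),(199,.05),(199,.055),(199,.04)): print(r,z,np.round(atz(p,(280,r),z,st),4))
g=im[215].astype(int).sum(1)//3; print([int(v) for v in g[210:360:3]])
```

```text
[ 0.54553881 -0.03391727  0.21501082]
[145, 146, 149, 142, 131, 123, 86, 99, 102, 99, 109, 25, 15, 23, 27, 27, 29, 26, 24, 24, 25, 28, 25, 26, 25, 29, 25, 24, 26, 26, 24, 26, 25, 25, 27, 23, 25, 25, 26, 22, 28, 27, 29, 26, 26, 25, 23, 27, 27, 26, 23, 24, 23, 26, 25, 27, 25, 22, 24, 24, 26, 24, 25, 20, 44, 118, 136, 151, 148, 148, 146, 146, 148, 146, 147, 146, 149, 148, 147, 147]
143 0.042 [0.547  0.0306 0.042 ]
199 0.05 [0.5465 0.0047 0.05  ]
199 0.055 [0.5466 0.006  0.055 ]
199 0.04 [0.5464 0.0021 0.04  ]
[162, 162, 163, 162, 165, 142, 153, 152, 151, 147, 146, 146, 147, 146, 149, 147, 146, 147, 147, 147, 148, 147, 144, 147, 146, 147, 145, 145, 144, 145, 148, 148, 149, 148, 145, 142, 141, 140, 145, 146, 150, 148, 146, 155, 162, 161, 161, 162, 163, 162]
```

```bash
python3 -m jog '{"translation":[[0,0,-0.06],[0,0,-0.1],[0.05,0,-0.1],[0.1,0,-0.1],[0.1,0,-0.05],[0.1,0,0],[0.1,0,0.03],[0.1,0,0.045]],"yaw":[0,0,0,0,0,0,0,0],"jaw":[0.6,0.6,0.6,0.6,0.6,0.6,0.6,0.6]}' 10
python3 -m jog '{"translation":[[0,0,0.005],[0,0,0.01],[-0.015,0,0.01],[-0.03,0,0.01],[-0.03,0,0.01]],"yaw":[0,0,0,0,0],"jaw":[0.6,0.6,0.6,0.6,0.6]}' 10
python3 -m jog '{"translation":[[0,0,0],[0,0,0],[0,0,-0.1],[0,0,-0.25],[0.1,0,-0.4],[0.2,0,-0.4],[0.2,0,-0.4]],"yaw":[0,0,0,0,0,0,0],"jaw":[0.14,0.14,0.14,0.14,0.14,0.14,0.14]}'
python3 - <<'E'
from h import *
st=ctrl.get_state(); p=ctrl.get_image('wrist'); q=ctrl.get_image('scene'); print(st['position'],st['ft_force'])
a=cv2.resize(q['pixels'][150:240,200:320],None,fx=4.66,fy=4.66,interpolation=cv2.INTER_CUBIC); b=np.zeros((420,1120,3),np.uint8);b[:420,:560]=p['pixels'];b[:419,560:1119]=a[:420,:559]; cv2.imwrite('pics/w11.png',cv2.resize(b,(800,300)))
E
```

```text
time: 20.3
position: [0.5462, -0.0146, 0.2063]
tool_rot: [2.243, 2.2, -0.002]
ft_force: [-0.3, -1.7, 3.4]
grip_width: 0.639
grip_force: 10.0
time: 20.92
position: [0.5463, -0.0184, 0.2048]
tool_rot: [-2.24, -2.201, -0.003]
ft_force: [-0.9, 3.9, 1.5]
grip_width: 0.641
grip_force: 10.0
time: 21.8
position: [0.5471, 0.0216, 0.2862]
tool_rot: [2.238, 2.204, 0.003]
ft_force: [0.5, -0.2, 0.4]
grip_width: 0.858
grip_force: 0.0
[0.54709871 0.0216415  0.28616035] [ 0.53803276 -0.2015333   0.43698433]
```

View pics/w11.png

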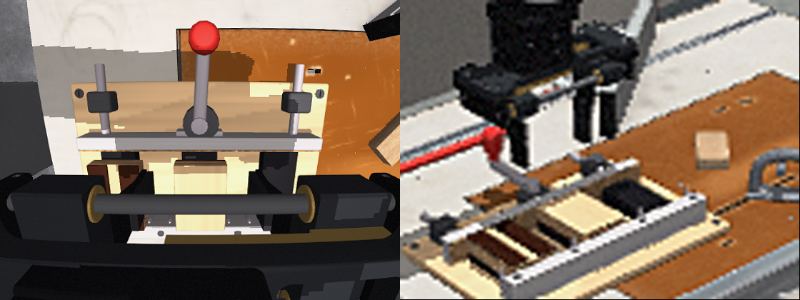

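The middle blank lies flat pale-up in its nest; near blank still brown at columns ~123–190. Locate its left end numerically.

Run:
```python
from h import *
st=ctrl.get_state(); p=ctrl.get_image('wrist'); im=p['pixels'].astype(int); print(st['position'])
for c in (135,160,182): print(c,[(int(v[2]),int(v[0])) for v in im[212:248:2,c]])
print('mid',[int(v.sum()//3) for v in im[212:248:2,270]])
for r in (240,):print([(i,int(im[r,i,2]),int(im[r,i,0])) for i in range(112,204,4)])
for n,c in (('n1',(124,236)),('n2',(198,236)),('mid',(280,232))): print(n,np.round(atz(p,c,.05,st),4))
```

```text
[0.54673758 0.0194936  0.28516924]
135 [(245, 190), (245, 187), (245, 193), (245, 196), (245, 186), (87, 41), (94, 50), (107, 54), (93, 56), (78, 25), (77, 25), (75, 21), (77, 25), (76, 24), (77, 27), (76, 23), (68, 26), (16, 24)]
160 [(42, 44), (43, 45), (45, 47), (39, 42), (22, 23), (105, 53), (98, 52), (103, 51), (234, 147), (246, 187), (244, 184), (245, 186), (245, 186), (245, 186), (245, 185), (245, 186), (245, 187), (245, 185)]
182 [(20, 23), (24, 25), (23, 24), (20, 23), (24, 27), (97, 49), (91, 48), (96, 51), (102, 62), (41, 9), (42, 10), (44, 12), (44, 15), (45, 14), (42, 8), (41, 8), (39, 3), (41, 11)]
mid [23, 21, 24, 25, 21, 35, 61, 64, 74, 157, 226, 149, 149, 150, 150, 164, 226, 224]
[(112, 242, 231), (116, 243, 180), (120, 245, 200), (124, 71, 20), (128, 73, 22), (132, 73, 22), (136, 76, 25), (140, 78, 24), (144, 77, 25), (148, 80, 26), (152, 241, 168), (156, 244, 181), (160, 245, 185), (164, 229, 155), (168, 41, 7), (172, 45, 13), (176, 42, 12), (180, 43, 6), (184, 45, 19), (188, 42, 10), (192, 44, 13), (196, 67, 42), (200, 10, 15)]
n1 [0.4295 0.0137 0.05  ]
n2 [0.486  0.0129 0.05  ]
mid [0.5468 0.015  0.05  ]
```

```bash
python3 -m jog '{"translation":[[-0.08,-0.2,0],[-0.08,-0.449,0],[-0.08,-0.449,0],[-0.08,-0.449,0.1],[-0.08,-0.449,0.2],[-0.08,-0.449,0.3],[-0.08,-0.449,0.395],[-0.08,-0.449,0.395]],"yaw":[0,0,0,0,0,0,0,0],"jaw":[0.14,0.14,0.14,0.14,0.14,0.14,0.14,0.14]}' 6
python3 -m jog '{"translation":[[0,0,0],[0,0,0],[0,0,0],[0,0,0],[0,0,0],[0,0,0]],"yaw":[0,0,0,0,0,0],"jaw":[0.6,0.6,0.6,0.6,0.6,0.6]}'
python3 - <<'E'
from h import *
st=ctrl.get_state(); p=ctrl.get_image('wrist'); im=p['pixels'].astype(int); print(st['position'])
print([int(v.sum()//3) for v in im[180:262,268]])
for r in (210,220,230,240,250): print(r,np.round(atz(p,(268,r),.05,st)[1],4))
E
```

```text
time: 22.95
position: [0.4566, 0.0051, 0.2046]
tool_rot: [-2.243, -2.199, 0.005]
ft_force: [-0.5, 0.6, 1.3]
grip_width: 0.863
grip_force: 0.0
time: 23.7
position: [0.4569, 0.0062, 0.2063]
tool_rot: [-2.241, -2.201, -0.001]
ft_force: [-3.2, 1.3, 6.0]
grip_width: 0.643
grip_force: 6.0
[0.45686356 0.00618906 0.20633041]
[154, 153, 154, 151, 97, 83, 87, 86, 85, 85, 87, 88, 85, 86, 84, 97, 126, 143, 147, 152, 156, 154, 154, 154, 154, 151, 152, 154, 155, 156, 156, 153, 152, 154, 153, 156, 156, 155, 157, 156, 149, 133, 80, 98, 85, 75, 26, 24, 26, 22, 22, 26, 26, 24, 22, 25, 23, 25, 23, 25, 27, 41, 59, 83, 64, 73, 73, 68, 83, 61, 84, 63, 78, 108, 116, 47, 28, 33, 32, 31, 31, 32]
210 0.0421
220 0.0373
230 0.0325
240 0.0275
250 0.0224
```

```bash
python3 -m jog '{"translation":[[-0.0075,0,-0.004],[-0.0075,0,-0.004],[-0.01,0,-0.06],[-0.017,0,-0.088],[-0.024,0,-0.115],[-0.035,0,-0.142],[-0.046,0,-0.167],[-0.077,0,-0.214]],"yaw":[0,0,0,0,0,0,0,0],"jaw":[0.6,0.6,0.6,0.6,0.6,0.6,0.6,0.6]}' 6
python3 -m jog '{"translation":[[-0.019,0,-0.021],[-0.039,0,-0.04],[-0.061,0,-0.058],[-0.083,0,-0.075],[-0.108,0,-0.088],[-0.133,0,-0.1],[-0.16,0,-0.109],[-0.187,0,-0.116]],"yaw":[0,0,0,0,0,0,0,0],"jaw":[0.6,0.6,0.6,0.6,0.6,0.6,0.6,0.6]}'
python3 -m jog '{"translation":[[0,0,-0.06],[0,0,-0.12],[0.15,0,-0.12],[0.344,0,-0.12],[0.344,0,-0.12],[0.344,0,-0.05],[0.344,0,0.02],[0.344,0,0.02]],"yaw":[0,0,0,0,0,0,0,0],"jaw":[0.6,0.6,0.6,0.6,0.6,0.6,0.6,0.6]}'
python3 -m jog '{"translation":[[0,0,0.01],[0,0,0.025],[0,0,0.04],[0,0,0.04],[0,0,0.04]],"yaw":[0,0,0,0,0],"jaw":[0.6,0.6,0.6,0.6,0.6]}'
python3 - <<'E'
from h import *
st=ctrl.get_state(); p=ctrl.get_image('wrist'); im=p['pixels'].astype(int); cv2.imwrite('pics/w12.png',p['pixels'])
o=cv2.imread('pics/w9.png')
print([int(v.sum()//3) for v in im[235:275,265]])
for l in ('blank_a_mid',):
    q=ctrl.get_image('scene')
    for r in ctrl.silhouettes(l,q): ys,xs=np.where(r['region']); print(round(r['p'],2),r['at'],xs.min(),xs.max(),ys.min(),ys.max())
E
```

```text
time: 24.75
position: [0.4565, -0.0098, 0.2489]
tool_rot: [2.241, 2.201, -0.001]
ft_force: [-0.6, 1.4, -0.5]
grip_width: 0.644
grip_force: 6.0
time: 25.75
position: [0.4559, -0.0473, 0.2719]
tool_rot: [2.241, 2.201, 0.0]
ft_force: [-1.7, 1.6, 2.1]
grip_width: 0.641
grip_force: 6.0
time: 26.75
position: [0.4562, 0.0211, 0.2661]
tool_rot: [-2.242, -2.198, 0.005]
ft_force: [-0.8, 0.2, -0.8]
grip_width: 0.64
grip_force: 6.0
time: 27.38
position: [0.4574, 0.0222, 0.2606]
tool_rot: [-2.241, -2.201, -0.002]
ft_force: [-3.4, -0.3, 4.4]
grip_width: 0.641
grip_force: 6.0
[70, 71, 70, 69, 69, 73, 69, 71, 70, 71, 69, 71, 72, 73, 72, 71, 71, 72, 70, 78, 118, 141, 154, 157, 147, 92, 96, 145, 156, 155, 144, 97, 89, 131, 156, 157, 137, 51, 36, 46]
0.54 [225.4, 214.6] 219 236 199 224
```

```bash
python3 -m jog '{"translation":[[-0.027,0,-0.002],[-0.054,0,-0.002],[-0.08,0,0],[-0.104,0,0.003],[-0.128,0,0.01],[-0.151,0,0.019],[-0.17,0,0.031],[-0.185,0,0.044]],"yaw":[0,0,0,0,0,0,0,0],"jaw":[0.6,0.6,0.6,0.6,0.6,0.6,0.6,0.6]}'
python3 -m jog '{"translation":[[-0.014,0,0.017],[-0.027,0,0.034],[-0.04,0,0.055],[-0.051,0,0.075],[-0.062,0,0.1],[-0.073,0,0.123],[-0.08,0,0.148],[-0.086,0,0.17]],"yaw":[0,0,0,0,0,0,0,0],"jaw":[0.6,0.6,0.6,0.6,0.6,0.6,0.6,0.6]}'
python3 - <<'E'
from h import *
st=ctrl.get_state(); p=ctrl.get_image('wrist'); im=p['pixels'].astype(int); cv2.imwrite('pics/w13.png',p['pixels']); print(st['position'])
for c in (245,265,300):
  print(c,[int(v.sum()//3) for v in im[135:250:2,c]])
for r in (180,190,200,210,220): print(r,np.round(atz(p,(280,r),.05,st)[1],4))
E
```

```text
time: 28.52
position: [0.4566, -0.0161, 0.2516]
tool_rot: [2.242, 2.2, -0.001]
ft_force: [-1.3, -1.2, 8.2]
grip_width: 0.643
grip_force: 6.0
time: 29.52
position: [0.4563, -0.0336, 0.217]
tool_rot: [2.242, 2.199, -0.001]
ft_force: [0.3, -2.3, 2.8]
grip_width: 0.647
grip_force: 6.0
[ 0.4562866  -0.03355197  0.21699566]
245 [145, 124, 112, 124, 26, 22, 30, 27, 25, 29, 24, 28, 27, 27, 24, 22, 24, 24, 27, 25, 24, 22, 24, 25, 23, 23, 25, 21, 64, 146, 143, 142, 141, 142, 142, 143, 143, 141, 143, 142, 142, 142, 142, 141, 141, 142, 142, 142, 142, 140, 142, 143, 141, 143, 142, 142, 143, 141]
265 [145, 123, 93, 105, 16, 21, 29, 24, 27, 24, 25, 29, 24, 28, 26, 27, 24, 24, 25, 27, 25, 26, 27, 29, 25, 25, 28, 23, 63, 145, 144, 143, 143, 143, 143, 143, 143, 143, 142, 144, 145, 143, 145, 143, 143, 144, 143, 144, 145, 144, 144, 145, 143, 142, 145, 143, 143, 144]
300 [143, 121, 86, 92, 13, 23, 30, 28, 28, 27, 28, 28, 26, 29, 29, 28, 29, 30, 26, 28, 29, 31, 29, 28, 29, 28, 27, 27, 78, 145, 141, 144, 143, 142, 143, 143, 142, 144, 142, 142, 141, 142, 143, 143, 142, 142, 143, 143, 142, 142, 142, 142, 143, 142, 142, 141, 142, 143]
180 0.0137
190 0.0088
200 0.0039
210 -0.0012
220 -0.0064
```

Same state as the first blank (pale plain face, left end row 191); lift off the fence, shift left, lay down.

```bash
python3 -m jog '{"translation":[[0,0,-0.06],[0,0,-0.1],[0.05,0,-0.1],[0.09,0,-0.1],[0.09,0,-0.05],[0.09,0,0],[0.09,0,0.03],[0.09,0,0.05]],"yaw":[0,0,0,0,0,0,0,0],"jaw":[0.6,0.6,0.6,0.6,0.6,0.6,0.6,0.6]}' 10
python3 -m jog '{"translation":[[0,0,0.005],[0,0,0.01],[-0.015,0,0.01],[-0.03,0,0.01],[-0.03,0,0.01]],"yaw":[0,0,0,0,0],"jaw":[0.6,0.6,0.6,0.6,0.6]}' 10
python3 -m jog '{"translation":[[0,0,0],[0,0,0],[0,0,-0.1],[0,0,-0.25],[0.1,0,-0.4],[0.1,0,-0.6],[0.15,0.2,-0.8],[0.15,0.2,-0.8]],"yaw":[0,0,0,0,0,0,0,0],"jaw":[0.14,0.14,0.14,0.14,0.14,0.14,0.14,0.14]}'
python3 - <<'E'
from h import *
st=ctrl.get_state(); p=ctrl.get_image('wrist'); q=ctrl.get_image('scene'); print(st['position'],st['tool_rot'])
cv2.imwrite('pics/w14.png',p['pixels']); cv2.imwrite('pics/s14.png',q['pixels'])
a=cv2.resize(q['pixels'][160:245,195:305],None,fx=5,fy=5,interpolation=cv2.INTER_CUBIC)[:420]; b=np.zeros((420,1110,3),np.uint8);b[:420,:560]=p['pixels'];b[:,560:]=a; cv2.imwrite('pics/w15.png',cv2.resize(b,(800,303)))
E
```

```text
time: 30.58
position: [0.4564, -0.0148, 0.2065]
tool_rot: [2.242, 2.2, -0.001]
ft_force: [-0.7, -1.2, 2.0]
grip_width: 0.642
grip_force: 10.0
time: 31.2
position: [0.4563, -0.0203, 0.205]
tool_rot: [-2.242, -2.201, -0.001]
ft_force: [-0.4, -0.5, 1.5]
grip_width: 0.638
grip_force: 10.0
time: 32.2
position: [0.4995, 0.01, 0.3682]
tool_rot: [2.237, 2.199, 0.009]
ft_force: [-0.4, -0.8, -0.3]
grip_width: 0.86
grip_force: 0.0
[0.49953136 0.00997603 0.36823469] [2.23694556 2.19906753 0.00920977]
```

View pics/w15.png

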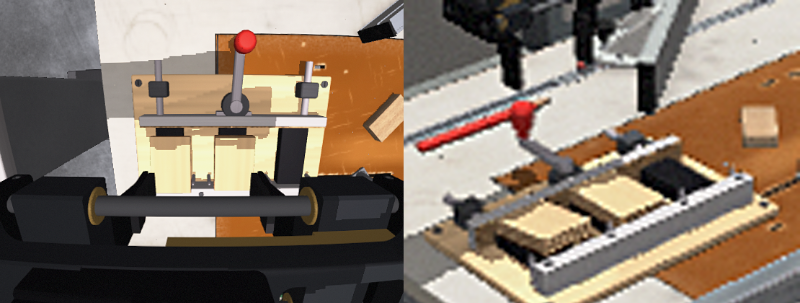

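The middle blank is flat; the near blank's fence-side end looks raised (around (590,240) in the composite). Checking by projecting a flat hypothesis.

Run:
```python
from h import *
q=ctrl.get_image('scene'); st=ctrl.get_state(); p=ctrl.get_image('wrist')
v=lambda u:np.round([((u[0]-195)*5+560)*.7207,(u[1]-160)*5*.7207])
for nm,cx,cy in (('near',.456,-.019),('mid',.547,-.0205)):
  for dy in (-40,40):
    for dx in (-28,28):
      X=[cx+dx/1e3,cy+dy/1e3,.05]
      print(nm,dx,dy,'scene view',v(proj(q,X)),'bottom',v(proj(q,X[:2]+[.03])),'wrist',np.round(proj(p,X,st)*.7207))
```

```text
near -28 -40 scene view [544. 248.] bottom [545. 266.] wrist [156. 190.]
near 28 -40 scene view [590. 227.] bottom [591. 244.] wrist [195. 190.]
near -28 40 scene view [492. 216.] bottom [494. 234.] wrist [152. 136.]
near 28 40 scene view [538. 196.] bottom [540. 214.] wrist [193. 135.]
mid -28 -40 scene view [620. 214.] bottom [620. 232.] wrist [219. 190.]
mid 28 -40 scene view [663. 194.] bottom [664. 212.] wrist [258. 189.]
mid -28 40 scene view [567. 184.] bottom [568. 202.] wrist [219. 136.]
mid 28 40 scene view [611. 165.] bottom [611. 183.] wrist [261. 135.]
```

Run:
```python
from h import *
q=ctrl.get_image('scene'); im=q['pixels'].astype(int)
for nm,cx,cy in (('near',.456,-.019),('mid',.547,-.0205)):
  for dx in (-15,0,15):
    f=lambda y,z: proj(q,[cx+dx/1e3,cy+y,z])
    u,v=f(-.04,.05); print(nm,dx,'u',round(u,1),'top edge v',round(v,1),'z42',round(f(-.04,.042)[1],1),'fence outer top ~',round(f(-.052,.042)[1],1))
    c=int(round(u)); print([(r,tuple(int(k) for k in im[r,c])) for r in range(int(v)-5,int(v)+9)])
```

```text
near -15 u 237.0 top edge v 227.4 z42 229.4 fence outer top ~ 230.8
[(222, (164, 215, 241)), (223, (168, 223, 245)), (224, (174, 228, 253)), (225, (92, 120, 148)), (226, (101, 133, 160)), (227, (80, 104, 132)), (228, (83, 110, 142)), (229, (0, 6, 34)), (230, (57, 56, 59)), (231, (242, 243, 244)), (232, (236, 237, 239)), (233, (249, 249, 253)), (234, (89, 90, 91)), (235, (107, 106, 112))]
near 0 u 240.5 top edge v 225.8 z42 227.8 fence outer top ~ 229.2
[(220, (160, 212, 240)), (221, (165, 215, 242)), (222, (162, 211, 243)), (223, (155, 201, 238)), (224, (67, 94, 125)), (225, (80, 110, 138)), (226, (66, 93, 121)), (227, (70, 99, 133)), (228, (0, 0, 0)), (229, (146, 141, 143)), (230, (240, 238, 241)), (231, (235, 235, 237)), (232, (245, 247, 249)), (233, (106, 105, 109))]
near 15 u 243.9 top edge v 224.2 z42 226.2 fence outer top ~ 227.6
[(219, (29, 33, 37)), (220, (183, 233, 255)), (221, (200, 255, 255)), (222, (95, 125, 152)), (223, (101, 131, 157)), (224, (77, 105, 128)), (225, (53, 80, 109)), (226, (12, 24, 44)), (227, (144, 136, 143)), (228, (237, 235, 235)), (229, (231, 231, 235)
[... 546 characters left out ...]
, 143, 168)), (212, (180, 237, 255)), (213, (163, 214, 244)), (214, (167, 221, 242)), (215, (168, 219, 243)), (216, (169, 220, 249)), (217, (183, 245, 255)), (218, (74, 111, 154)), (219, (47, 66, 88)), (220, (247, 244, 244)), (221, (232, 230, 233)), (222, (243, 243, 246)), (223, (91, 87, 90)), (224, (105, 103, 108))]
mid 15 u 264.3 top edge v 215.1 z42 217.1 fence outer top ~ 218.3
[(210, (18, 14, 12)), (211, (0, 0, 0)), (212, (5, 3, 8)), (213, (189, 249, 255)), (214, (175, 231, 253)), (215, (173, 229, 255)), (216, (111, 148, 181)), (217, (17, 37, 60)), (218, (166, 172, 181)), (219, (236, 234, 236)), (220, (232, 230, 233)), (221, (249, 249, 252)), (222, (94, 95, 97)), (223, (108, 106, 108))]
```

The near blank's fence end sits ~12 mm high, caught on the fence top. Regrip, shift left, press down, then slide to the fence.

```bash
python3 -m jog '{"translation":[[-0.15,-0.2,0],[-0.15,-0.2,0.2],[-0.15,-0.2,0.4],[-0.15,-0.2,0.6],[-0.15,-0.2,0.7],[-0.15,-0.2,0.785],[-0.15,-0.2,0.785],[-0.15,-0.2,0.785]],"yaw":[0,0,0,0,0,0,0,0],"jaw":[0.14,0.14,0.14,0.14,0.14,0.14,0.14,0.14]}' 8
python3 -m jog '{"translation":[[0,0,0],[0,0,0],[0,0,0],[0,0,0],[0,0,-0.03],[0.025,0,-0.03],[0.045,0,-0.03],[0.045,0,-0.03]],"yaw":[0,0,0,0,0,0,0,0],"jaw":[0.6,0.6,0.6,0.6,0.6,0.6,0.6,0.6]}' 8
python3 -m jog '{"translation":[[0,0,0.02],[0,0,0.045],[0,0,0.05],[0,0,0.05],[-0.02,0,0.045],[-0.04,0,0.045],[-0.05,0,0.045],[-0.05,0,0.045]],"yaw":[0,0,0,0,0,0,0,0],"jaw":[0.6,0.6,0.6,0.6,0.6,0.6,0.6,0.6]}' 8
python3 -m jog '{"translation":[[0,0,0],[0,0,0],[0,0,-0.1],[0,0,-0.25],[0,0,-0.4],[0,0,-0.6],[0.15,0.2,-0.8],[0.15,0.2,-0.8]],"yaw":[0,0,0,0,0,0,0,0],"jaw":[0.14,0.14,0.14,0.14,0.14,0.14,0.14,0.14]}'
cat > chk.py <<'E'
from h import *
q=ctrl.get_image('scene'); im=q['pixels'].astype(int); print(ctrl.get_state()['position'])
for nm,cx,cy in (('near',.456,-.019),('mid',.547,-.0205)):
  for dx in (-15,0,15):
    u,v=proj(q,[cx+dx/1e3,cy-.04,.05]); c=int(round(u)); print(nm,dx,round(v,1),[(r,int(im[r,c].sum()//3)) for r in range(int(v)-6,int(v)+7)])
E
python3 chk.py
```

```text
time: 33.45
position: [0.4562, -0.0203, 0.2082]
tool_rot: [-2.242, -2.201, -0.0]
ft_force: [0.1, 0.3, 0.1]
grip_width: 0.859
grip_force: 0.0
time: 34.45
position: [0.4564, -0.0107, 0.2138]
tool_rot: [-2.24, -2.202, 0.0]
ft_force: [0.2, -1.0, -1.5]
grip_width: 0.64
grip_force: 8.0
time: 35.45
position: [0.4562, -0.0199, 0.205]
tool_rot: [-2.239, -2.2, -0.002]
ft_force: [-1.0, 4.8, -0.1]
grip_width: 0.643
grip_force: 8.0
time: 36.45
position: [0.4995, 0.0101, 0.3682]
tool_rot: [2.235, 2.201, 0.009]
ft_force: [-1.7, -1.2, -1.4]
grip_width: 0.859
grip_force: 0.0
[0.4980097  0.0087929  0.36621635]
near -15 227.4 [(221, 209), (222, 209), (223, 204), (224, 207), (225, 211), (226, 214), (227, 225), (228, 149), (229, 63), (230, 99), (231, 236), (232, 238), (233, 250)]
near 0 225.8 [(219, 133), (220, 219), (221, 211), (222, 210), (223, 211), (224, 206), (225, 209), (226, 230), (227, 63), (228, 81), (229, 154), (230, 234), (231, 233)]
near 15 224.2 [(218, 8), (219, 5), (220, 1), (221, 136), (222, 198), (223, 218), (224, 224), (225, 82), (226, 50), (227, 187), (228, 236), (229, 232), (230, 237)]
mid -15 218.1 [(212, 206), (213, 210), (214, 208), (215, 208), (216, 209), (217, 217), (218, 228), (219, 77), (220, 70), (221, 148), (222, 237), (223, 236), (224, 209)]
mid 0 216.6 [(210, 0), (211, 139), (212, 223), (213, 206), (214, 210), (215, 207), (216, 213), (217, 227), (218, 111), (219, 69), (220, 243), (221, 232), (222, 242)]
mid 15 215.1 [(209, 6), (210, 2), (211, 3), (212, 13), (213, 226), (214, 218), (215, 217), (216, 143), (217, 43), (218, 176), (219, 236), (220, 231), (221, 252)]
```

```bash
python3 -m jog '{"translation":[[0.3,0.132,0],[0.64,0.264,0],[0.64,0.264,0],[0.64,0.264,0.15],[0.64,0.264,0.35],[0.64,0.264,0.55],[0.64,0.264,0.645],[0.64,0.264,0.645]],"yaw":[0,0,0,0,0,0,0,0],"jaw":[0.45,0.45,0.45,0.45,0.45,0.45,0.45,0.45]}' 20
python3 -c "
from h import *
st=ctrl.get_state();p=ctrl.get_image('wrist');im=p['pixels'].astype(int);m=(im[...,2]>110)&(im[...,1]<60)&(im[...,0]<60);m[:200]=0;ys,xs=np.where(m);print(st['position'],xs.min(),xs.max(),ys.min(),ys.max(),xs.mean(),proj(p,[st['position'][0],st['position'][1],.08],st))"
```

```text
time: 37.5
position: [0.5512, 0.134, 0.2347]
tool_rot: [-2.242, -2.199, 0.005]
ft_force: [1.3, 0.1, 0.8]
grip_width: 0.548
grip_force: 0.0
[0.55120352 0.13402237 0.2347159 ] 263 304 251 305 283.13513513513516 [280.13401581 281.29422642]
```

```bash
python3 -m jog '{"translation":[[0,0.005,-0.015],[0,0.005,-0.015],[0,0.005,-0.015],[0,0.005,-0.015],[0,0.005,-0.015],[0,0.005,-0.015]],"yaw":[0,0,0,0,0,0],"jaw":[0.85,0.85,0.85,0.85,0.85,0.85]}' 20
python3 -m jog '{"translation":[[-0.003,-0.067,0],[-0.0175,-0.133,0],[-0.044,-0.195,0],[-0.081,-0.252,0],[-0.127,-0.3,0],[-0.182,-0.34,0],[-0.242,-0.37,0],[-0.307,-0.3875,0]],"yaw":[-0.057,-0.115,-0.172,-0.229,-0.2865,-0.344,-0.401,-0.458],"jaw":[0.85,0.85,0.85,0.85,0.85,0.85,0.85,0.85]}' 20
```

```text
time: 38.3
position: [0.5522, 0.1353, 0.2397]
tool_rot: [-2.239, -2.2, 0.002]
ft_force: [-5.3, 0.6, 7.1]
grip_width: 0.272
grip_force: 20.0
time: 39.3
position: [0.4724, 0.0761, 0.2395]
tool_rot: [-0.225, -3.128, -0.003]
ft_force: [-8.0, 2.0, 9.8]
grip_width: 0.269
grip_force: 20.0
```

```bash
python3 -m jog '{"translation":[[-0.002,-0.033,0],[-0.006,-0.067,0],[-0.006,-0.08,0],[-0.006,-0.09,0],[-0.006,-0.09,0],[-0.006,-0.09,0]],"yaw":[-0.03,-0.057,-0.057,-0.057,-0.057,-0.057],"jaw":[0.85,0.85,0.85,0.85,0.85,0.85]}' 20
```

```text
time: 40.05
position: [0.4705, 0.0599, 0.2394]
tool_rot: [0.05, -3.134, -0.007]
ft_force: [-12.0, 6.6, 11.8]
grip_width: 0.274
grip_force: 20.0
```

```bash
python3 -m jog '{"translation":[[0,-0.01,0],[0,-0.02,0],[0,-0.03,0],[0,-0.03,0],[0,-0.03,0]],"yaw":[0,0,0,0,0],"jaw":[0.85,0.85,0.85,0.85,0.85]}' 20
```

```text
time: 40.67
position: [0.4704, 0.0572, 0.2394]
tool_rot: [0.054, -3.134, -0.014]
ft_force: [-11.9, 15.9, 10.3]
grip_width: 0.272
grip_force: 20.0
```

```bash
python3 -m jog '{"translation":[[0,0,0],[0,0,0],[0,0,0],[0,0,-0.2],[0,0,-0.4],[0,0,-0.6],[0,0,-0.75],[0,0,-0.75]],"yaw":[0,0,0,0,0,0,0,0],"jaw":[0.45,0.45,0.45,0.45,0.3,0.3,0.3,0.3]}'
python3 -m jog '{"translation":[[0.1,0,0],[0.2,0,-0.1],[0.3,0,-0.1],[0.3,0,-0.1]],"yaw":[0,0,0,0],"jaw":[0.3,0.3,0.3,0.3]}'
python3 chk.py
python3 - <<'E'
from h import *
for n in ('top','scene'):
    q=ctrl.get_image(n); im=q['pixels'].astype(int); m=(im[...,2]>110)&(im[...,1]<70)&(im[...,0]<70)
    o=cv2.imread(f'pics/{n}0.png').astype(int); mo=(o[...,2]>110)&(o[...,1]<70)&(o[...,0]<70)
    c=proj(q,[.4735,.0638,.078]).astype(int); s=np.s_[c[1]-12:c[1]+13,c[0]-12:c[0]+13]
    for k in (m,mo):
        ys,xs=np.where(k[s]); print(n,len(xs),xs.mean()-12+c[0],ys.mean()-12+c[1])
    cv2.imwrite(f'pics/{n}_end.png',q['pixels'])
    # jaw edge: compare brightness row differences
    d=np.abs(im-o).sum(2)
    for x in (.42,.50,.59,.67):
        u,v=proj(q,[x,.0217-.0158*(x-.417)+.005,.042]).astype(int); print(x,im[v-4:v+5,u].sum(1)//3,o[v-4:v+5,u].sum(1)//3)
E
```

```text
time: 41.68
position: [0.474, 0.0504, 0.3917]
tool_rot: [-0.044, 3.135, 0.002]
ft_force: [0.4, -0.3, -0.3]
grip_width: 0.692
grip_force: 0.0
time: 42.18
position: [0.4123, 0.049, 0.4082]
tool_rot: [0.046, -3.141, -0.001]
ft_force: [0.2, 0.9, 0.6]
grip_width: 0.701
grip_force: 0.0
[0.41291637 0.04905953 0.40823429]
near -15 227.4 [(221, 212), (222, 208), (223, 203), (224, 208), (225, 209), (226, 214), (227, 225), (228, 150), (229, 30), (230, 101), (231, 239), (232, 238), (233, 251)]
near 0 225.8 [(219, 86), (220, 219), (221, 211), (222, 207), (223, 210), (224, 208), (225, 209), (226, 231), (227, 56), (228, 77), (229, 173), (230, 234), (231, 233)]
near 15 224.2 [(218, 4), (219, 2), (220, 0), (221, 128), (222, 202), (223, 217), (224, 221), (225, 131), (226, 46), (227, 183), (228, 233), (229, 233), (230, 237)]
mid -15 218.1 [(212, 208), (213, 211), (214, 206), (215, 209), (216, 211), (217, 214), (218, 230), (219, 68), (220, 73), (221, 153), (222, 235), (223, 239), (224, 209)]
mid 0 216.6 [(210, 64), (211, 141), (212, 222), (213, 207), (214, 209), (215, 209), (216, 213), (217, 231), (218,
[... 350 characters left out ...]
1 151 147 138] [144 145 143 143 145 139 141 144 138]
0.59 [148 150 148 148 144 148 144 146 145] [140 136 138 138 139 141 137 140 140]
0.67 [ 92 117 133 138 143 145 147 145 145] [ 82 107 125 132 136 139 136 136 137]
scene 55 220.2 201.61818181818182
scene 53 219.9433962264151 200.9433962264151
0.42 [ 37  49 116  84 133 142  77  97  96] [ 48  84 209 129 240 254  77  94  93]
0.5 [ 15  17   1   7 234 243 144 214 210] [ 23   7   2   3 233 246 157  51  24]
0.59 [121 233 236 166 221 184 210 205 210] [120 229 235 160 222 196  42  29  30]
0.67 [ 94  96  85 153 245 250 104  68  74] [ 90  83  83 148 236 250  99  68  74]<stdin>:7: RuntimeWarning: Mean of empty slice.
  ret = ret.dtype.type(ret / rcount)
```

```bash
python3 -m jog '{"translation":[[-0.1,0.2,0],[-0.2,0.5,0],[-0.3,0.75,0],[-0.3,1,0],[-0.3,1,0],[-0.3,1,0]],"yaw":[0,0,0,0,0,0],"jaw":[0.3,0.3,0.3,0.3,0.3,0.3]}'
python3 - <<'E'
from h import *
q=ctrl.get_image('top'); im=q['pixels'].astype(float); o=cv2.imread('pics/top0.png').astype(float)
def cen(a):
    w=np.clip(a[255:290,180:215,2]-a[255:290,180:215,1]-40,0,None); Y,X=np.mgrid[255:290,180:215]; return (w*X).sum()/w.sum(),(w*Y).sum()/w.sum(),w.sum()
print(cen(im),cen(o))
for x in (.42,.50,.59,.67):
    u,v=proj(q,[x,.0217-.0158*(x-.417)+.005,.042]).astype(int); print(x,im[v,u-9:u+10].sum(1).astype(int)//3,o[v,u-9:u+10].sum(1).astype(int)//3)
E
```

```text
time: 43.08
position: [0.4678, 0.2506, 0.4081]
tool_rot: [0.045, -3.141, 0.003]
ft_force: [0.9, -0.7, -0.6]
grip_width: 0.703
grip_force: 0.0
(np.float64(196.7576923076923), np.float64(271.15104895104895), np.float64(2860.0)) (np.float64(196.75396253602307), np.float64(271.21721902017293), np.float64(2776.0))
0.42 [126 131 128 131 130 129 135 136 144 147 152 143 122  93  89 113 130 131
 131] [128 127 127 128 129 129 130 136 143 149 148 140 117  88  90 111 123 128
 129]
0.5 [121 129 131 130 127 131 123 127 135 146 148 141 115  84  87 111 127 132
 136] [119 124 128 127 124 121 123 124 135 145 144 137 112  82  81 106 125 130
 136]
0.59 [128 126 128 128 130 127 123 126 130 140 146 138 114  85  87 110 124 130
 133] [124 126 124 125 127 121 119 120 127 139 141 133 110  85  86 106 120 125
 129]
0.67 [129 126 126 124 126 124 124 121 129 140 142 138 119 102 105 121 129 130
 131] [127 126 123 124 123 121 123 118 127 136 140 133 116  98 104 119 128 128
 130]
```

Knob and jaw are exactly where they started (within 0.1 px); both blanks are flat, pale side up, and clamped.

```bash
python3 -c "
from bench import ctrl
print(ctrl.close_job())"
```

```text
the job is handed in; nothing more can be done
None
```

The job is handed in: the jig held two blanks (the far nest was empty), both now lie flat in their nests pale face up, and the lever is fully home with its knob and the jaw back where they started in the camera pictures; the system gave no verdict.

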